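Slide a loaded oyster tray under the slatted cover of its dock

TASK

The tray of oysters belongs in the low steel dock, but a steel shaker stands in front of the dock's mouth. First stand the shaker upright on the cork mat; then bring the tray to the dock and slide it under the slatted cover, handle outwards, until it is fully home against the rear stop and flat on the table. Keep the tray level so that all three oysters stay in it, and leave everything else on the table where it is.

Things in the scene. Friction and masses are not known exactly. Their poses are not given: they have to be found in the camera images.
- dock: Low open-fronted steel tray holder, fixed. Origin: on the table at the middle of its mouth; +x runs level into it. Side walls 12 mm thick, x=0 to 190 mm, leave a lane 139 mm wide whose floor is the table. Slatted cover from x=9 mm on, underside 50 mm, top 64 mm above the table. Rear stop's face at x=165 mm. Lead-in rails 22 mm high flare from the walls to about 170 mm apart at x=-50 mm.
- dock_home (a point): Where the tray's origin lies when it is fully home: in the dock at x=90 mm, y=0, table height; axes as the dock's.
- tray: Aluminium tray standing on the table, about 0.65 kg with its three oysters. Origin: centre of the pan's underside. Pan 150 mm along x, 130 mm along y, 24 mm high, walls and floor 4 mm. A flat stem 26 mm wide, 7 mm high runs along -x to x=-194 mm and carries the handle. +x points into the dock.
- tray_handle (a point): Middle of the tray's handle, an upright black plate on the stem: 30 mm along the tray's x (x=-180 to -150 mm), 10 mm thick along y, its top 62 mm above the table. The point is at x=-165 mm, y=0, 45 mm above the tray's underside.
- shaker: Plain steel seasoning shaker, upright cylinder 53 mm in diameter and 98 mm high with a slightly domed top. Origin: centre of its underside. Starts in front of the dock's mouth, in the tray's way.
- mat: Cork mat, 100 mm (its x) by 220 mm (its y) and 6 mm thick, fixed on the table. Origin: centre of its underside. The sauce bottle stands on its +y half; its -y half is free.
- mat_free (a point): Middle of the free half of the cork mat, on its upper face, at x=0, y=-60 mm of the mat.
- sauce: Amber sauce bottle, 48 mm in diameter, 150 mm high, standing on the mat. Origin: centre of its underside. To be left alone.
- jar: Glass jar with steel lid, 56 mm in diameter, 85 mm high, standing at one side of the way into the dock. Origin: centre of its underside. To be left alone.
- can: Plain aluminium drink can, 56 mm in diameter, 90 mm high, standing at the other side of the way into the dock. Origin: centre of its underside. To be left alone.
- cup: Open steel cup, 64 mm across the rim, 85 mm high, on the table farther out beside the way into the dock. Origin: centre of its underside. To be left alone.
- oyster0: Oyster, 70 mm long, 41 mm wide, 22 mm high, lying crosswise in the tray nearest the handle. Origin: underside, near its middle.
- oyster1: Oyster of the same size, in the middle of the tray.
- oyster2: Oyster of the same size, in the tray farthest from the handle.
There are look-alikes about, which are no part of the job. What is shaped like the shaker but green is not meant.

How it is judged:
By the outcome, as a careful person would: the job done as asked, in the order asked, and still so for the second after the job is handed in, with the robot touching nothing.
It also fails if it takes over 64 s, if anything falls off the work surface, if the arm or the gripper's body presses on something with over 40 N, if the wrist force passes 120 N, or if a joint passes its speed limit or range.

ROBOT

A 6-joint arm with a two-finger parallel gripper is mounted at the origin on the work surface. World frame = base frame: x ahead of the robot, y to its left, z up, the work surface at z = 0. Lengths are in mm, angles in rad, forces in N, time in s.
With the tool pointing down it reaches from about 350 to 875 mm from the base axis. Payload 4.2 kg.
Tool frame: the origin (TCP) lies midway between the tips of the shut fingers; the grasp point (between the pads) lies 19 mm behind it (arm.tcp_to_grasp is the distance from the TCP to the grasp point, in mm); z points along the fingers, y is the line along which they close (so a half turn about z gives the same grasp; the last joint's range is limited). The gripper opens to 85 mm and grips with 20 to 120 N. Pads are 22 mm wide; open, the fingers measure 114 mm over their backs; the gripper's body (76 mm by 85 mm) begins 54 mm behind the grasp point. The pads swing forward as they close: fully open they stand 13 mm farther back than shut.
Start: joints at [-1.013, 0.385, 0.008, 0, -1.194, -0.259], TCP at [183.999, -597.28, 231.312] pointing down, gripper open.
Joint ranges: [-3.14, 3.14], [-1.21, 2.06], [-1.07, 1.41], [-3.16, 2.05], [-2.99, -0.16], [-3.1, 3.1]. Speed limits (rad/s): [2.79, 2.79, 3.14, 3.14, 3.14, 3.14].

INTERFACE

Orientations are given as a unit quaternion [x, y, z, w].
In Python, from bench import arm, get_image gives the robot as it stands.
- The arm moves only by the tool drive_tool, never from a script. Its argument "deltas" is a list of rows, each a list of 2 entries, a list of its own where there are three numbers: the shift along the tool's x, y, z in cm, then the turn, a rotation vector about the tool's x, y, z in degrees. In form: [[[x, y, z], [ax, ay, az]], ...]. A call has 1 to 12 rows; each row shifts and turns the commanded pose from where the row before left it, along the tool's axes as they then stand; what a row does not reach is not made up. A row lasts 1/10 s, in which the tool goes at most 50 mm and 8.59 degrees, less where a joint would pass 70% of its speed; a pose out of reach is approached as far as the arm can. A call with a gripper value outside its range is refused whole. "claw" is the finger opening in cm, from 0 to 8.54, set as the call begins (left out, the last holds). The fingers move at their own pace and stop on an object; the grip force is fixed at half the most. Time passes only in rows, so rows that do not move let the fingers close. It gives the time, the measured TCP pose, the force, the opening and the grip force at its end, in the units of the state.
- arm.read_state(): the state, without advancing time (a new reading comes with each control period).
- get_image(name): name is "side" or "top"; returns a dict with "img" (480x640x3 uint8, red, green, blue), "fx", "fy", "cx", "cy" (pixels), "eye" and "orientation" of the camera in the world. Camera axes: x right, y down, z forward; pixel columns grow to the right and rows downward; lengths in mm; the calibration is good to about 2 mm. A picture is of the moment at which its call begins. There is no depth.
- arm.job_done(): hands the job in; it is judged then, once.
The state is a dict: "clock": time; "joints": joint angles; "joint_vel": joint speeds; "joint_efforts": joint torques, N m; "position": TCP position; "ee_rot": TCP orientation; "contact_force": force on the tool from outside, world axes, zero at the start; "wrist_torque": the same for the moment, N m; "gripper_width": finger opening in mm; "grasp_force": force on a finger pad.
Only numpy, scipy, OpenCV 4.12 (cv2) and the standard library are available. Lean on these libraries where they do the work, as an engineer would, in place of code of your own. Each camera call takes 0.05 s, during which the arm holds its last target. There are 200 camera calls.

## Working session

There is one attempt and no reset: what is moved stays moved. The work goes in short steps, Python scripts to look and compute and a tool call to move; the robot and the scene stay as the last step left them, time stands still between calls to the robot, and variables do not carry over. Pictures are saved under pics/ and viewed, at most 10 in all, crops included, and the job is handed in when it is done.

Besides the shell and the picture viewer there is one more tool, called after "Emit:" by a JSON object that holds its "method" and its "body". drive_tool: Moves the arm, as the interface text tells. Its arguments: {"type":"object","properties":{"deltas":{"type":"array"},"claw":{"type":"number"}},"required":["deltas"]}

```bash
mkdir -p pics
cat > h.py <<'E'
import numpy as np,cv2
from scipy.spatial.transform import Rotation as R
from bench import arm,get_image
def snap(n,f):
    d=get_image(n); cv2.imwrite(f,d["img"][:,:,::-1]); return d
def ray(d,u,v,z):
    r=R.from_quat(d["orientation"]).apply([(u-d["cx"])/d["fx"],(v-d["cy"])/d["fy"],1]); e=np.array(d["eye"])
    return e+r*(z-e[2])/r[2]
def proj(d,p):
    q=R.from_quat(d["orientation"]).inv().apply(np.array(p)-d["eye"]); return np.array([d["fx"]*q[...,0]/q[...,2]+d["cx"],d["fy"]*q[...,1]/q[...,2]+d["cy"]]).T
E
python3 - <<'E'
from h import *
import pickle
D={}
for n in("top","side"):
    D[n]=snap(n,f"pics/{n}0.png"); d=D[n]; print(n,d["fx"],d["fy"],d["cx"],d["cy"],d["eye"],d["orientation"])
pickle.dump(D,open("D.pkl","wb"))
print(arm.read_state())
E
```

```text
top 433.0756363500871 433.0756363500871 318.6041745005585 239.0824386583651 [402.50745341  -7.81871669 995.6702329 ] [ 0.70758854 -0.70316057  0.04984816 -0.04897787]
side 438.17747197598646 438.17747197598646 321.7666468826101 227.62485648514726 [ 261.66889733 -676.71787295  528.98422632] [ 0.85333225 -0.19082146  0.09794037 -0.4752041 ]
{'clock': 0.1, 'joints': array([-1.01338607e+00,  3.85472713e-01,  6.74660456e-03, -4.11089750e-04,
       -1.19395860e+00, -2.58602716e-01]), 'joint_vel': array([ 0.0005085 ,  0.00019067,  0.00121129,  0.00190481,  0.0018287 ,
       -0.00135439]), 'joint_efforts': array([-3.71581309e-04, -3.93317735e+01,  1.88929904e+01,  4.19783056e+00,
       -2.55243751e-03,  9.47991595e-06]), 'position': array([ 183.84999955, -596.80955811,  230.33247413]), 'ee_rot': array([-1.48773527e-01,  9.88870826e-01,  9.42489160e-04, -1.99267313e-04]), 'contact_force': array([ 0.39821926, -0.22821475,  0.46639088]), 'wrist_torque': array([-0.00834277,  0.02881435, -0.00774331]), 'grasp_force': 0.0, 'gripper_width': 85.25531431390696}
```

View pics/top0.png

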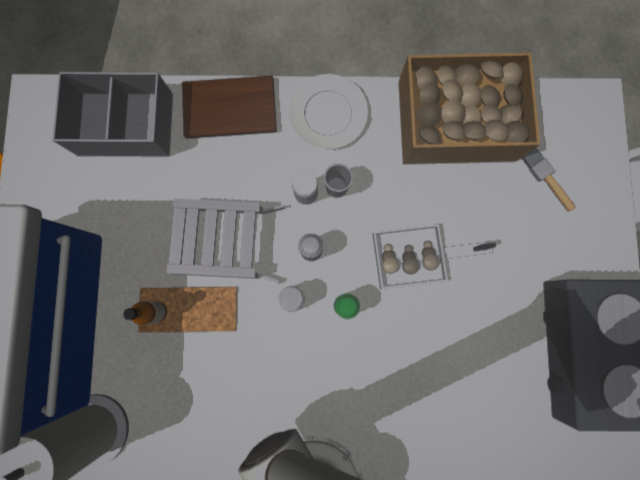

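View pics/side0.png

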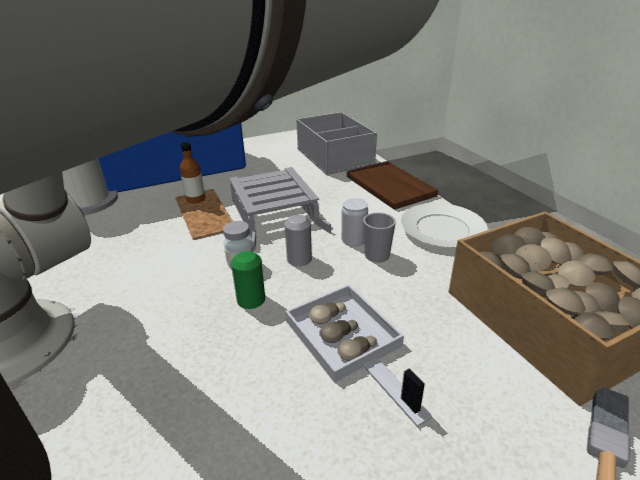

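The top view shows the dock near (215,238) with its mouth facing right, and the shaker at (311,246) in front of it. The tray is at (411,256) with its handle at (485,247), and the mat is at (188,309) with the bottle on its left half. The side view agrees: the shaker is the grey cylinder at (298,240). I'll enlarge the top view to measure.

Run:
```python
from h import *
im=cv2.imread("pics/top0.png")
cv2.imwrite("pics/c1.png",cv2.resize(im[170:350,110:350],None,fx=3.3,fy=3.3,interpolation=cv2.INTER_CUBIC))
cv2.imwrite("pics/c2.png",cv2.resize(im[210:310,360:510],None,fx=5,fy=5,interpolation=cv2.INTER_CUBIC))
```

```text
(no output)
```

View pics/c1.png

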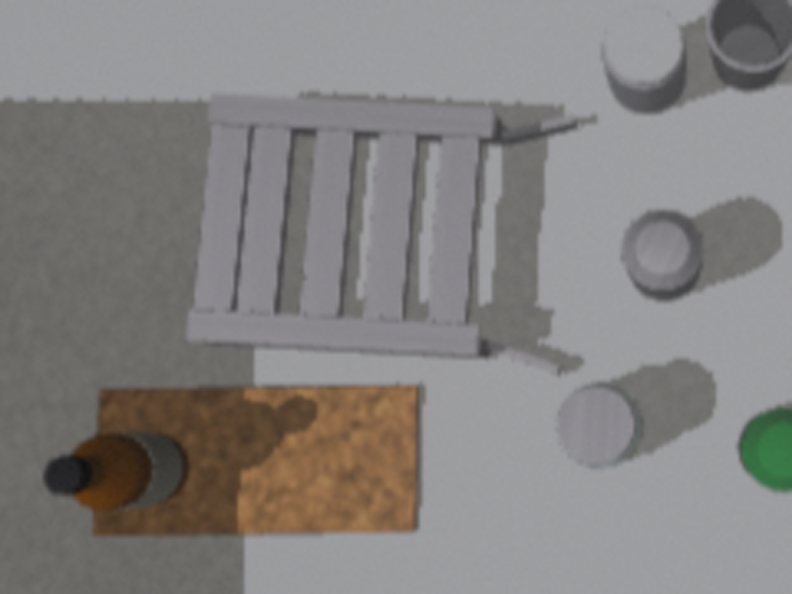

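View pics/c2.png

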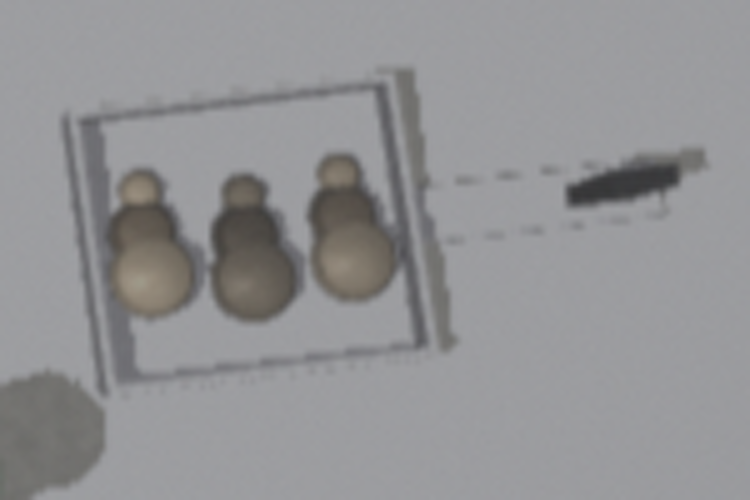

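Readings from the crops: shaker top centre (664,250), wall ends (495,112) and (478,340), and mat corners (98,388), (418,386), (416,532) and (95,535) in crop 1. In crop 2, the tray's rim corners are (65,112), (103,395) and (435,350), and the handle top is near (645,180).

Run:
```python
from h import *
import pickle
D=pickle.load(open("D.pkl","rb")); d=D["top"]
A=lambda x,y,z:ray(d,110+x/3.3,170+y/3.3,z)[:2]
B=lambda x,y,z:ray(d,360+x/5,210+y/5,z)[:2]
np.set_printoptions(precision=1,suppress=True)
print("dock z64 fr",A(497,118,64),A(481,340,64),"back",A(212,108,64),A(190,326,64))
print("shaker",A(664,250,98),"jar",A(598,425,85),"can",A(643,45,90))
print("mat",[A(*p,6) for p in((98,388),(418,386),(416,532),(95,535))])
P=[B(65,112,24),B(103,395,24),B(435,350,24),B(397,72,24)];print("tray",P,np.mean(P,0),[np.linalg.norm(P[i]-P[i-1]) for i in range(4)])
print("handle top",B(645,180,62),"cup",ray(d,338,177,85)[:2],"green",ray(d,346,306,98)[:2])
d=D["side"]
for n,u,v,z in(("shaker top",298,222,98),("shaker bottom front",299,262,0),("handle top near",413,373,62),("tray near corner",341,377,24),("left",287,318,24),("right",402,337,24),("far",348,289,24),("can top",356,206,90),("dock wall front",250,213,64),("dock wall2",317,197,64)): print(n,ray(d,u,v,z)[:2])
```

```text
dock z64 fr [606.8 119.2] [459.2 126. ] back [612.3 309.1] [467.1 315.8]
shaker [514.7   6.8] jar [404.8  47.7] can [650.2  21.8]
mat [array([428.1, 396.9]), array([430.8, 176.8]), array([332.3, 175. ]), array([329. , 392.6])]
tray [array([ 555.4, -132. ]), array([ 427.8, -147.5]), array([ 448.7, -296.4]), array([ 574.8, -283.5])] [ 501.7 -214.9] [np.float64(152.71828245344324), np.float64(128.58851314397677), np.float64(150.3191378103743), np.float64(126.78917698930815)]
handle top [ 521.2 -379. ] cup [666.9 -49.7] green [390.8 -65.5]
shaker top [513.4  -8.4]
shaker bottom front [513.3  -2.7]
handle top near [ 525.9 -373.3]
tray near corner [ 452.2 -311. ]
left [ 425.8 -167.6]
right [ 571.8 -284. ]
far [ 549.9 -146. ]
can top [649.   10.3]
dock wall front [455.3 123.6]
dock wall2 [613.  126.5]
```

```bash
cat > fit.py <<'E'
from h import *
import pickle
from scipy.optimize import least_squares
np.set_printoptions(precision=1,suppress=True)
D=pickle.load(open("D.pkl","rb"))
t=np.linspace(0,2*np.pi,60)
def cyl(x,y,r,h): return np.concatenate([np.c_[x+k*r*np.cos(t),y+k*r*np.sin(t),0*t+z] for z,k in((0,1),(h-6,1),(h,.5))])
def bb(d,P): q=proj(d,P); return np.r_[q.min(0),q.max(0)]
def fit(r,h,p0,**box):
    f=lambda p:np.concatenate([bb(D[n],cyl(*p,r,h))-b for n,b in box.items()])
    s=least_squares(f,p0); print(s.x,s.fun); return s.x
C=lambda x0,y0,x1,y1:[110+x0/3.3,170+y0/3.3,110+x1/3.3,170+y1/3.3]
if __name__=="__main__":
    print("shaker");b=C(622,208,704,299);fit(26.5,98,[514,0],top=b);fit(26.5,98,[514,0],side=[285.5,216,312,265]);fit(26.5,98,[514,0],top=b,side=[285.5,216,312,265])
    print("jar");fit(28,85,[405,45],top=C(556,382,640,468))
    print("can");fit(28,90,[650,20],top=C(601,5,686,112))
    # tray pose from both views
    obs={"top":[(-75,-65,24,446.5,280.2),(75,-65,24,380.6,289),(75,65,24,373,232.4),(-180,0,62,496,245)],
         "side":[(-75,-65,24,341,377),(75,-65,24,287,318),(-75,65,24,402,337),(75,65,24,348,289),(-180,5,62,422,379)]}
    obs["top"][0]=(-75,-65,24,360+435/5,210+350/5)
    def res(p,w=("top","side")):
        c,s=np.cos(p[2]),np.sin(p[2]);o=[]
        for n in w:
            for X,Y,Z,u,v in obs[n]: o+=list(proj(D[n],[p[0]+c*X-s*Y,p[1]+s*X+c*Y,Z])-[u,v])
        return np.array(o)
    for w in(("top",),("side",),("top","side")):
        s=least_squares(res,[502,-215,1.69],args=(w,),x_scale=[1,1,.01]);p=s.x
        # corners sign: tray +y is left of +x
        print("tray",p[:2],np.degrees(p[2]),s.fun,"handle",p[:2]-165*np.array([np.cos(p[2]),np.sin(p[2])]))
E
python3 fit.py
```

```text
shaker
[517.4   7.6] [-0.2 -0.6  0.2  0.7]
[519.3   5.8] [-1.  -2.3  1.   1.8]
[518.6   6.9] [ 0.2 -1.2  0.5  0.2 -1.6 -2.5  0.5  1.6]
jar
[404.9  49.1] [-1.1 -0.5  1.2  0.4]
can
[652.3  21.6] [-0.1 -0.6  0.1  0.6]
tray [ 476.8 -215.4] 86.87002628048606 [ -2.5 -39.4  -2.2 -52.4   2.9  61.9   1.7  26. ] handle [ 467.8 -380.2]
tray [ 500.3 -213.1] 114.16589364595906 [ 60.5 -55.7  43.5 -34.8 -49.8  33.7 -69.2  33.4  20.9 -14. ] handle [ 567.8 -363.6]
tray [ 495.4 -216.7] 103.30076541299245 [-11.5 -56.1  -9.  -50.5  12.7  62.5  -1.5  -6.1  59.9 -44.8  52.4 -33.3
 -64.8  37.4 -69.1  27.6   3.9   3.7] handle [ 533.4 -377.3]
```

```bash
sed -i 's/for X,Y,Z,u,v in obs\[n\]:/for X,Y,Z,u,v in [(a,-b if abs(b)>9 else b,e,f,g) for a,b,e,f,g in obs[n]]:/' fit.py; python3 fit.py | grep -A3 tray
```

```text
tray [ 501.7 -214.5] 97.18803063397252 [ 0.3  1.   0.3 -0.  -0.  -0.6 -0.6 -0.4] handle [ 522.3 -378.2]
tray [ 501.1 -219.6] 100.65186362420472 [-2.5 -2.7 -3.5 -3.3  2.8 -2.6 -2.5 -4.1  4.4  7. ] handle [ 531.6 -381.8]
tray [ 502.1 -217.7] 99.35592087475372 [ 2.6 -0.6  3.   0.9  0.5  0.6  0.3 -3.6 -4.1 -4.  -2.9 -5.1  2.5 -2.6
 -1.3 -4.8  1.8  7.1] handle [ 528.9 -380.5]
```

Emit:
{"method": "drive_tool", "body": {"deltas": [[[0,0,-1],[0,0,0]]], "claw": 8.5}}

```text
clock: 0.2
position: [183.6, -596.1, 239.4]
ee_rot: [-0.149, 0.989, 0.002, -0.001]
contact_force: [-0.7, 0.9, -0.1]
gripper_width: 85.0
grasp_force: 0.0
```

Emit:
{"method": "drive_tool", "body": {"deltas": [[[-1.08,1.04,0],[0,0,0]],[[-2.16,2.08,0],[0,0,0]],[[-2.88,2.78,0],[0,0,0]],[[-2.88,2.78,0],[0,0,0]],[[-2.88,2.78,0],[0,0,0]],[[-2.88,2.78,0],[0,0,0]],[[-2.88,2.78,0],[0,0,0]],[[-2.88,2.78,0],[0,0,0]],[[-2.88,2.78,0],[0,0,0]],[[-2.88,2.78,0],[0,0,0]],[[-2.88,2.78,0],[0,0,0]],[[-2.88,2.78,0],[0,0,0]]]}}

```text
clock: 1.4
position: [399.5, -205.4, 241.9]
ee_rot: [-0.149, 0.989, -0.0, 0.001]
contact_force: [-0.9, -0.9, 0.3]
gripper_width: 84.9
grasp_force: 0.0
```

Emit:
{"method": "drive_tool", "body": {"deltas": [[[-2.88,2.78,0],[0,0,0]],[[-2.88,2.78,0],[0,0,0]],[[-2.88,2.78,0],[0,0,0]],[[-2.88,2.78,0],[0,0,0]],[[-2.88,2.78,0],[0,0,0]],[[-2.16,2.07,0],[0,0,0]],[[-1.1,1,0],[0,0,0]],[[0,0,0],[0,0,0]],[[0,0,0],[0,0,0]]]}}

```text
clock: 2.3
position: [517.3, 6.5, 241.3]
ee_rot: [-0.149, 0.989, 0.0, -0.0]
contact_force: [-0.3, 0.3, 0.1]
gripper_width: 85.2
grasp_force: 0.0
```

Emit:
{"method": "drive_tool", "body": {"deltas": [[[0,0,1.5],[0,0,0]],[[0,0,3],[0,0,0]],[[0,0,3],[0,0,0]],[[0,0,3],[0,0,0]],[[0,0,3],[0,0,0]],[[0,0,3],[0,0,0]],[[0,0,2],[0,0,0]],[[0,0,1],[0,0,0]],[[0,0,0.5],[0,0,0]],[[0,0,0],[0,0,0]]]}}

```text
clock: 3.3
position: [518.1, 6.3, 41.6]
ee_rot: [-0.149, 0.989, -0.0, 0.0]
contact_force: [0.3, -0.3, 1.0]
gripper_width: 84.8
grasp_force: 0.0
```

Emit:
{"method": "drive_tool", "body": {"deltas": [[[0,0,0],[0,0,0]],[[0,0,0],[0,0,0]],[[0,0,0],[0,0,0]],[[0,0,0],[0,0,0]],[[0,0,0],[0,0,0]],[[0,0,0],[0,0,0]],[[0,0,0],[0,0,0]],[[0,0,0],[0,0,0]]], "claw": 4.5}}

```text
clock: 4.1
position: [518.8, 7.1, 42.6]
ee_rot: [-0.149, 0.989, 0.0, 0.001]
contact_force: [-1.2, 1.1, 6.1]
gripper_width: 51.2
grasp_force: 62.0
```

Emit:
{"method": "drive_tool", "body": {"deltas": [[[0,0,-1],[0,0,0]],[[0,0,-2],[0,0,0]],[[0,0,-3],[0,0,0]],[[0,0,-3],[0,0,0]],[[0,0,-2],[0,0,0]],[[0,0,-1],[0,0,0]],[[0,0,0],[0,0,0]]]}}

```text
clock: 4.8
position: [518.3, 6.8, 162.4]
ee_rot: [-0.149, 0.989, 0.0, 0.001]
contact_force: [-0.9, 0.7, -3.6]
gripper_width: 51.5
grasp_force: 63.1
```

Emit:
{"method": "drive_tool", "body": {"deltas": [[[0.39,1.45,0],[0,0,0]],[[0.79,2.89,0],[0,0,0]],[[0.79,2.89,0],[0,0,0]],[[0.79,2.89,0],[0,0,0]],[[0.79,2.89,0],[0,0,0]],[[0.79,2.89,0],[0,0,0]],[[0.79,2.89,0],[0,0,0]],[[0.79,2.89,0],[0,0,0]],[[0.52,1.93,0],[0,0,0]],[[0.33,1.28,0],[0,0,0]],[[0,0,0],[0,0,0]],[[0,0,0],[0,0,0]]]}}

```text
clock: 6.0
position: [379.0, 224.3, 160.2]
ee_rot: [-0.149, 0.989, -0.001, -0.001]
contact_force: [-0.7, -0.3, -3.2]
gripper_width: 51.2
grasp_force: 63.2
```

Run:
```python
from h import *
snap("side","pics/s1.png");snap("top","pics/t1.png")
a=cv2.imread("pics/s1.png")[60:300,120:400];b=cv2.imread("pics/t1.png")[170:350,110:350]
cv2.imwrite("pics/c3.png",np.hstack([cv2.resize(a,(400,343)),cv2.resize(b,(400,343))]))
```

```text
(no output)
```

View pics/c3.png

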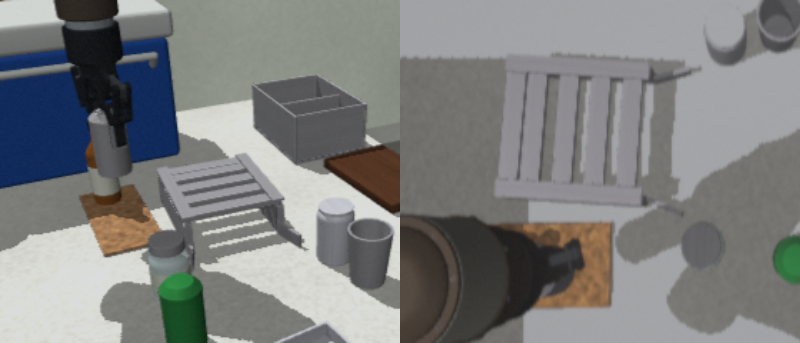

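The shaker hangs upright over the free part of the mat, clear of the dock wall and the bottle. I'll lower it now.

Emit:
{"method": "drive_tool", "body": {"deltas": [[[0,0,1],[0,0,0]],[[0,0,2],[0,0,0]],[[0,0,3],[0,0,0]],[[0,0,2.5],[0,0,0]],[[0,0,1.5],[0,0,0]],[[0,0,0.8],[0,0,0]],[[0,0,0.3],[0,0,0]],[[0,0,0],[0,0,0]],[[0,0,0],[0,0,0]]]}}

```text
clock: 7.0
position: [380.5, 225.1, 50.9]
ee_rot: [-0.149, 0.989, 0.001, 0.001]
contact_force: [0.3, -0.3, -3.3]
gripper_width: 51.1
grasp_force: 63.2
```

Emit:
{"method": "drive_tool", "body": {"deltas": [[[0,0,0.1],[0,0,0]],[[0,0,0.1],[0,0,0]],[[0,0,0],[0,0,0]]]}}

```text
clock: 7.3
position: [380.2, 224.9, 48.7]
ee_rot: [-0.149, 0.989, 0.0, 0.0]
contact_force: [0.2, 0.3, -2.1]
gripper_width: 51.1
grasp_force: 63.4
```

Emit:
{"method": "drive_tool", "body": {"deltas": [[[0,0,0.1],[0,0,0]],[[0,0,0.1],[0,0,0]],[[0,0,0],[0,0,0]]]}}

```text
clock: 7.6
position: [380.5, 225.1, 48.5]
ee_rot: [-0.15, 0.989, 0.0, 0.001]
contact_force: [-5.0, -1.4, 17.6]
gripper_width: 51.3
grasp_force: 64.7
```

Emit:
{"method": "drive_tool", "body": {"deltas": [[[0,0,-0.1],[0,0,0]],[[0,0,0],[0,0,0]],[[0,0,0],[0,0,0]],[[0,0,0],[0,0,0]],[[0,0,0],[0,0,0]],[[0,0,0],[0,0,0]],[[0,0,0],[0,0,0]]], "claw": 8.0}}

```text
clock: 8.3
position: [380.0, 224.6, 47.2]
ee_rot: [-0.149, 0.989, -0.0, -0.0]
contact_force: [-0.5, 0.5, -0.1]
gripper_width: 79.9
grasp_force: 0.0
```

Emit:
{"method": "drive_tool", "body": {"deltas": [[[0,0,-0.7],[0,0,0]],[[0,0,-1.5],[0,0,0]],[[0,0,-3],[0,0,0]],[[0,0,-3],[0,0,0]],[[0,0,-3],[0,0,0]],[[0,0,-3],[0,0,0]],[[0,0,-3],[0,0,0]],[[0,0,-2],[0,0,0]],[[0,0,-1],[0,0,0]],[[0,0,0],[0,0,0]]]}}

```text
clock: 9.3
position: [380.3, 225.0, 250.6]
ee_rot: [-0.149, 0.989, 0.001, 0.001]
contact_force: [-0.5, -0.2, -1.0]
gripper_width: 79.9
grasp_force: 0.0
```

```bash
python3 -c "
from h import *
print(arm.read_state()['joints'],arm.read_state()['position'])"
```

```text
[ 9.04257352e-01  4.95360215e-02 -3.82192218e-01  4.22058304e-05
 -1.13593574e+00 -2.17625248e+00] [380.33588541 225.01477649 250.61619583]
```

Emit:
{"method": "drive_tool", "body": {"deltas": [[[0,0,0],[0,0,-4]],[[0,0,0],[0,0,-8]],[[0,0,0],[0,0,-8]],[[0,0,0],[0,0,-8]],[[0,0,0],[0,0,-8]],[[0,0,0],[0,0,-8]],[[0,0,0],[0,0,-8]],[[0,0,0],[0,0,-8]],[[0,0,0],[0,0,-8]],[[0,0,0],[0,0,-8]],[[0,0,0],[0,0,-4.1]],[[0,0,0],[0,0,0]]], "claw": 5.5}}

```text
clock: 10.5
position: [379.4, 224.1, 247.8]
ee_rot: [0.75, -0.661, -0.0, 0.002]
contact_force: [0.1, -0.5, 0.7]
gripper_width: 55.3
grasp_force: 0.0
```

Emit:
{"method": "drive_tool", "body": {"deltas": [[[1.49,-0.16,0],[0,0,0]],[[2.98,-0.32,0],[0,0,0]],[[3.98,-0.42,0],[0,0,0]],[[3.98,-0.42,0],[0,0,0]],[[3.98,-0.42,0],[0,0,0]],[[3.98,-0.42,0],[0,0,0]],[[3.98,-0.42,0],[0,0,0]],[[3.98,-0.42,0],[0,0,0]],[[3.98,-0.42,0],[0,0,0]],[[3.98,-0.42,0],[0,0,0]],[[3.98,-0.42,0],[0,0,0]],[[3.98,-0.42,0],[0,0,0]]]}}

```text
clock: 11.7
position: [481.4, -210.9, 248.7]
ee_rot: [0.75, -0.662, -0.001, 0.0]
contact_force: [0.5, 0.8, -0.3]
gripper_width: 55.4
grasp_force: 0.0
```

Emit:
{"method": "drive_tool", "body": {"deltas": [[[3.98,-0.42,0],[0,0,0]],[[3.98,-0.42,0],[0,0,0]],[[3.98,-0.42,0],[0,0,0]],[[2.98,-0.32,0],[0,0,0]],[[1.49,-0.16,0],[0,0,0]],[[0.92,-0.08,0],[0,0,0]],[[0,0,0],[0,0,0]],[[0,0,0],[0,0,0]]]}}

```text
clock: 12.5
position: [521.7, -377.5, 249.3]
ee_rot: [0.75, -0.661, -0.0, -0.0]
contact_force: [0.7, 0.1, 0.1]
gripper_width: 55.1
grasp_force: 0.0
```

Run:
```python
from fit import *
D.update({n:snap(n,f"pics/{n}2.png") for n in("side","top")})
a=cv2.imread("pics/side2.png");b=cv2.imread("pics/top2.png")
cv2.imwrite("pics/c4.png",np.hstack([cv2.resize(a[100:480,150:500],(400,434)),cv2.resize(b[190:350,110:257],(400,434))]))
print(arm.read_state()['joints'])
for p in [(380.5,225,6),(380.5,225,104)]: print(proj(D['side'],p),proj(D['top'],p))
```

```text
[-0.4  0.4  0.1 -0.  -1.3  0.5]
[208.6 222.1] [214.6 309.3]
[201.9 184. ] [203.2 310.3]
```

View pics/c4.png

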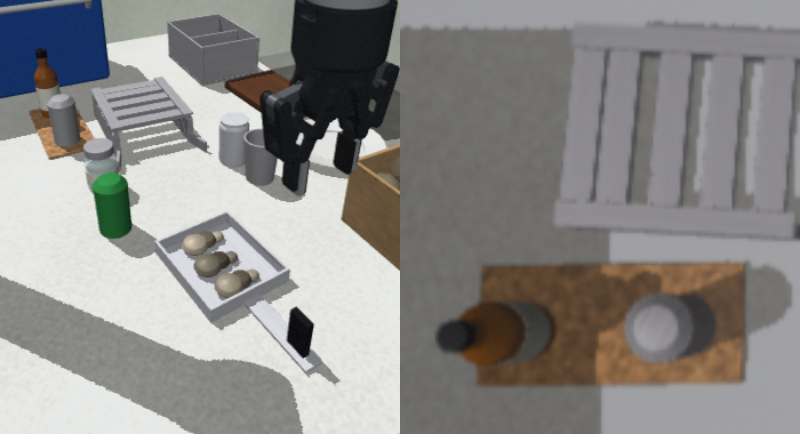

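The shaker stands upright on the free half of the mat, at about (660,325) in the right panel. The tray is unchanged and the gripper hangs over the handle.

Emit:
{"method": "drive_tool", "body": {"deltas": [[[0,0,1.5],[0,0,0]],[[0,0,3],[0,0,0]],[[0,0,3],[0,0,0]],[[0,0,3],[0,0,0]],[[0,0,3],[0,0,0]],[[0,0,3],[0,0,0]],[[0,0,3],[0,0,0]],[[0,0,1.5],[0,0,0]],[[0,0,1],[0,0,0]],[[0,0,0.4],[0,0,0]],[[0,0,0],[0,0,0]],[[0,0,0],[0,0,0]]]}}

```text
clock: 13.8
position: [522.8, -378.7, 26.7]
ee_rot: [0.75, -0.661, 0.001, -0.0]
contact_force: [0.3, -0.3, -0.3]
gripper_width: 54.8
grasp_force: 0.0
```

Emit:
{"method": "drive_tool", "body": {"deltas": [[[0,0,0],[0,0,0]],[[0,0,0],[0,0,0]],[[0,0,0],[0,0,0]],[[0,0,0],[0,0,0]],[[0,0,0],[0,0,0]],[[0,0,0],[0,0,0]],[[0,0,0],[0,0,0]],[[0,0,0],[0,0,0]],[[0,0,0],[0,0,0]],[[0,0,0],[0,0,0]]], "claw": 0.5}}

```text
clock: 14.8
position: [522.5, -378.5, 25.8]
ee_rot: [0.75, -0.661, 0.001, -0.0]
contact_force: [0.4, -0.5, 5.4]
gripper_width: 9.2
grasp_force: 59.7
```

Run:
```python
from fit import *
D.update({n:snap(n,f"pics/{n}3.png") for n in("side","top")})
cv2.imwrite("pics/c5.png",np.hstack([cv2.resize(cv2.imread("pics/side3.png")[250:450,260:460],(400,400)),cv2.resize(cv2.imread("pics/top3.png")[190:310,360:480],(400,400))]))
```

```text
(no output)
```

View pics/c5.png

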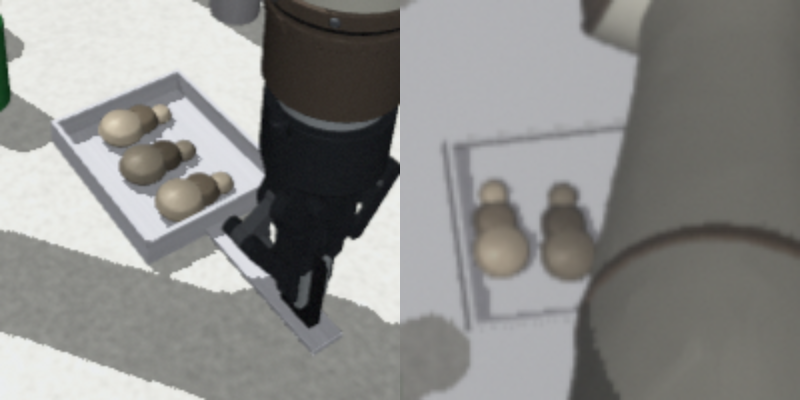

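Emit:
{"method": "drive_tool", "body": {"deltas": [[[0,0,0],[0,0,0.5]],[[0,0,0],[0,0,1]],[[0,0,0],[0,0,1]],[[0,0,0],[0,0,1]],[[0,0,0],[0,0,1]],[[0,0,0],[0,0,1]],[[0,0,0],[0,0,1]],[[0,0,0],[0,0,1]],[[0,0,0],[0,0,1]],[[0,0,0],[0,0,0.7]],[[0,0,0],[0,0,0.3]],[[0,0,0],[0,0,0]]]}}

```text
clock: 16.1
position: [518.3, -376.8, 25.2]
ee_rot: [-0.695, 0.719, 0.004, -0.002]
contact_force: [-7.0, 4.5, 9.6]
gripper_width: 8.8
grasp_force: 64.2
```

Emit:
{"method": "drive_tool", "body": {"deltas": [[[-0.4,0,0],[0,0,0]],[[-0.8,0,0],[0,0,0]],[[-1.2,0.1,0],[0,0,0]],[[-1.48,0.1,0],[0,0,0]],[[-1.48,0.1,0],[0,0,0]],[[-1.48,0.1,0],[0,0,0]],[[-1.48,0.1,0],[0,0,0]],[[-1.48,0.1,0],[0,0,0]]]}}

```text
clock: 16.9
position: [520.3, -281.5, 26.0]
ee_rot: [-0.693, 0.721, -0.001, -0.0]
contact_force: [0.2, -6.8, 4.5]
gripper_width: 9.3
grasp_force: 59.5
```

Emit:
{"method": "drive_tool", "body": {"deltas": [[[-1.48,0.1,0],[0,0,0]],[[-1.48,0.1,0],[0,0,0]],[[-1.48,0.1,0],[0,0,0]],[[-1.48,0.1,0],[0,0,0]],[[-1.48,0,0],[0,0,0]],[[-1.2,0,0],[0,0,0]],[[-0.8,0,0],[0,0,0]],[[-0.4,0,0],[0,0,0]],[[0,0,0],[0,0,0]],[[0,0,0],[0,0,0]]]}}

```text
clock: 17.9
position: [519.9, -182.8, 25.8]
ee_rot: [-0.694, 0.72, -0.001, -0.0]
contact_force: [-0.3, -2.1, 6.0]
gripper_width: 9.6
grasp_force: 59.8
```

Run:
```python
from fit import *
D.update({n:snap(n,f"pics/{n}4.png") for n in("side","top")})
cv2.imwrite("pics/c6.png",np.hstack([cv2.resize(cv2.imread("pics/side4.png")[160:360,190:390],(400,400),interpolation=2),cv2.resize(cv2.imread("pics/top4.png")[180:300,210:330],(400,400),interpolation=2)]))
```

```text
(no output)
```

View pics/c6.png

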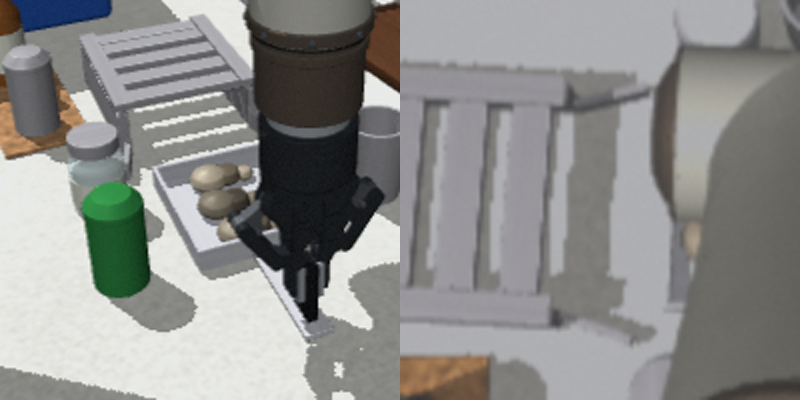

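The tray, with its oysters, stands in front of the dock. Its front-left corner is at about (672,308) in the top panel, and the left wall's front end spans about (557,288) to (557,325).

Run:
```python
from fit import *
d=D["top"]; T=lambda x,y,z:ray(d,210+(x-400)/3.3333,180+y/3.3333,z)[:2]
print("corner",T(670,309,24),"wall out/in",T(557,327,64),T(557,289,64),"R wall out/in",T(570,106,64),T(570,68,64))
d=D["side"]; S=lambda x,y,z:ray(d,190+x/2,160+y/2,z)[:2]
print("side corner FL",S(153,170,24),"near",S(200,250,24))
from bench import arm; print(R.from_quat(arm.read_state()['ee_rot']).as_matrix()[:2])
```

```text
corner [462.8  52.8] wall out/in [448.3 122.8] [472.8 123.5] R wall out/in [593.3 118. ] [618.8 118.7]
side corner FL [464.   50.2] near [460.9 -90.8]
[[-0. -1.  0.]
 [-1.  0. -0.]]
```

Emit:
{"method": "drive_tool", "body": {"deltas": [[[-0.3,-0.05,0],[0,0,0]],[[-0.6,-0.05,0],[0,0,0]],[[-1,-0.05,0],[0,0,0]],[[-1,0,0],[0,0,0]],[[-1,0,0],[0,0,0]],[[-1,0,0],[0,0,0]],[[-1,0,0],[0,0,0]],[[-0.6,0,0],[0,0,0]],[[-0.3,0,0],[0,0,0]],[[0,0,0],[0,0,0]]]}}

```text
clock: 19.0
position: [523.9, -115.3, 25.9]
ee_rot: [-0.694, 0.72, -0.001, -0.001]
contact_force: [-0.6, -4.7, 6.5]
gripper_width: 9.1
grasp_force: 60.0
```

Emit:
{"method": "drive_tool", "body": {"deltas": [[[-0.3,0,0],[0,0,0]],[[-0.5,0,0],[0,0,0]],[[-0.5,0,0],[0,0,0]],[[-0.5,0,0],[0,0,0]],[[-0.5,0,0],[0,0,0]],[[-0.5,0,0],[0,0,0]],[[-0.2,0,0],[0,0,0]],[[0,0,0],[0,0,0]]]}}

```text
clock: 19.8
position: [525.0, -85.7, 25.9]
ee_rot: [-0.693, 0.721, -0.0, -0.001]
contact_force: [-0.4, -6.1, 7.9]
gripper_width: 9.2
grasp_force: 60.0
```

Emit:
{"method": "drive_tool", "body": {"deltas": [[[-0.3,0,0],[0,0,0]],[[-0.6,0,0],[0,0,0]],[[-0.7,0,0],[0,0,0]],[[-0.7,0,0],[0,0,0]],[[-0.7,0,0],[0,0,0]],[[-0.7,0,0],[0,0,0]],[[-0.7,0,0],[0,0,0]],[[-0.4,0,0],[0,0,0]],[[-0.2,0,0],[0,0,0]],[[0,0,0],[0,0,0]]]}}

```text
clock: 20.8
position: [526.7, -35.9, 25.9]
ee_rot: [-0.693, 0.721, -0.0, -0.001]
contact_force: [-0.6, -6.6, 7.8]
gripper_width: 9.0
grasp_force: 60.1
```

Emit:
{"method": "drive_tool", "body": {"deltas": [[[-0.3,0,0],[0,0,0]],[[-0.6,0,0],[0,0,0]],[[-0.7,0,0],[0,0,0]],[[-0.7,0,0],[0,0,0]],[[-0.7,0,0],[0,0,0]],[[-0.7,0,0],[0,0,0]],[[-0.7,0,0],[0,0,0]],[[-0.4,0,0],[0,0,0]],[[-0.2,0,0],[0,0,0]],[[0,0,0],[0,0,0]]]}}

```text
clock: 21.8
position: [528.5, 13.8, 25.9]
ee_rot: [-0.693, 0.721, -0.0, -0.001]
contact_force: [-1.3, -7.0, 9.7]
gripper_width: 9.0
grasp_force: 60.3
```

Emit:
{"method": "drive_tool", "body": {"deltas": [[[-0.3,0,0],[0,0,0]],[[-0.5,0,0],[0,0,0]],[[-0.5,0,0],[0,0,0]],[[-0.5,0,0],[0,0,0]],[[-0.5,0,0],[0,0,0]],[[-0.3,0,0],[0,0,0]],[[-0.2,0,0],[0,0,0]],[[0,0,0],[0,0,0]]]}}

```text
clock: 22.6
position: [529.5, 41.5, 25.9]
ee_rot: [-0.693, 0.721, -0.0, -0.002]
contact_force: [0.8, -8.7, 9.7]
gripper_width: 9.0
grasp_force: 60.3
```

Emit:
{"method": "drive_tool", "body": {"deltas": [[[-0.1,0,0],[0,0,0]],[[-0.1,0,0],[0,0,0]],[[-0.1,0,0],[0,0,0]],[[-0.1,0,0],[0,0,0]],[[0,0,0],[0,0,0]]]}}

```text
clock: 23.1
position: [529.6, 45.2, 25.9]
ee_rot: [-0.693, 0.721, -0.0, -0.002]
contact_force: [0.0, -9.2, 9.1]
gripper_width: 9.3
grasp_force: 60.2
```

Emit:
{"method": "drive_tool", "body": {"deltas": [[[-0.1,0,0],[0,0,0]],[[-0.1,0,0],[0,0,0]],[[-0.1,0,0],[0,0,0]],[[0,0,0],[0,0,0]]]}}

```text
clock: 23.5
position: [529.7, 48.2, 25.9]
ee_rot: [-0.693, 0.721, -0.0, -0.002]
contact_force: [-1.0, -10.8, 9.1]
gripper_width: 9.1
grasp_force: 60.2
```

Emit:
{"method": "drive_tool", "body": {"deltas": [[[-0.1,0,0],[0,0,0]],[[-0.1,0,0],[0,0,0]],[[0,0,0],[0,0,0]]]}}

```text
clock: 23.8
position: [529.8, 50.1, 25.9]
ee_rot: [-0.693, 0.721, -0.0, -0.002]
contact_force: [-0.5, -9.9, 9.0]
gripper_width: 9.2
grasp_force: 60.3
```

Emit:
{"method": "drive_tool", "body": {"deltas": [[[-0.1,0,0],[0,0,0]],[[-0.1,0,0],[0,0,0]],[[0,0,0],[0,0,0]]]}}

```text
clock: 24.1
position: [529.7, 51.3, 25.9]
ee_rot: [-0.693, 0.721, -0.0, -0.002]
contact_force: [-0.2, -13.1, 9.5]
gripper_width: 8.9
grasp_force: 60.3
```

Emit:
{"method": "drive_tool", "body": {"deltas": [[[-0.1,0,0],[0,0,0]],[[0,0,0],[0,0,0]]]}}

```text
clock: 24.3
position: [529.3, 51.4, 25.9]
ee_rot: [-0.693, 0.721, -0.0, -0.003]
contact_force: [-0.6, -17.0, 10.4]
gripper_width: 9.3
grasp_force: 60.4
```

Emit:
{"method": "drive_tool", "body": {"deltas": [[[-0.1,0,0],[0,0,0]],[[-0.1,0,0],[0,0,0]],[[0,0,0],[0,0,0]]]}}

```text
clock: 24.6
position: [529.0, 51.6, 25.9]
ee_rot: [-0.693, 0.721, -0.001, -0.004]
contact_force: [1.8, -26.0, 10.8]
gripper_width: 9.3
grasp_force: 60.4
```

Emit:
{"method": "drive_tool", "body": {"deltas": [[[-0.1,0,0],[0,0,0]],[[-0.1,0,0],[0,0,0]],[[0,0,0],[0,0,0]],[[0,0,0],[0,0,0]]]}}

```text
clock: 25.0
position: [528.9, 51.6, 25.9]
ee_rot: [-0.692, 0.721, -0.001, -0.006]
contact_force: [4.3, -33.8, 10.8]
gripper_width: 9.5
grasp_force: 60.3
```

Emit:
{"method": "drive_tool", "body": {"deltas": [[[0.1,0,0],[0,0,0]],[[0.1,0,0],[0,0,0]],[[0.1,0,0],[0,0,0]],[[0,0,0],[0,0,0]]]}}

```text
clock: 25.4
position: [528.9, 51.6, 25.9]
ee_rot: [-0.693, 0.721, -0.0, -0.004]
contact_force: [-0.3, -20.9, 10.7]
gripper_width: 9.5
grasp_force: 60.4
```

Emit:
{"method": "drive_tool", "body": {"deltas": [[[0,0,0],[0,0,0]],[[0,0,0],[0,0,0]],[[0,0,0],[0,0,0]],[[0,0,0],[0,0,0]],[[0,0,0],[0,0,0]],[[0,0,0],[0,0,0]]], "claw": 5}}

```text
clock: 26.0
position: [530.7, 57.0, 25.2]
ee_rot: [-0.693, 0.721, 0.0, -0.0]
contact_force: [-0.6, 0.1, -0.8]
gripper_width: 49.8
grasp_force: 0.0
```

Emit:
{"method": "drive_tool", "body": {"deltas": [[[0,0,-0.7],[0,0,0]],[[0,0,-1.5],[0,0,0]],[[0,0,-3],[0,0,0]],[[0,0,-3],[0,0,0]],[[0,0,-3],[0,0,0]],[[0,0,-3],[0,0,0]],[[0,0,-3],[0,0,0]],[[0,0,-2],[0,0,0]],[[0,0,-1],[0,0,0]],[[0,0,0],[0,0,0]]]}}

```text
clock: 27.0
position: [531.2, 56.9, 228.9]
ee_rot: [-0.693, 0.721, -0.001, 0.002]
contact_force: [0.8, -0.4, 0.8]
gripper_width: 49.9
grasp_force: 0.0
```

Emit:
{"method": "drive_tool", "body": {"deltas": [[[1.5,0,0],[0,0,0]],[[3,0,0],[0,0,0]],[[3.5,0,0],[0,0,0]],[[3.5,0,0],[0,0,0]],[[3.5,0,0],[0,0,0]],[[3.5,0,0],[0,0,0]],[[3.5,0,0],[0,0,0]],[[3.5,0,0],[0,0,0]],[[3.5,0,0],[0,0,0]],[[3,0,0],[0,0,0]],[[1.5,0,0],[0,0,0]],[[0,0,0],[0,0,0]]]}}

```text
clock: 28.2
position: [516.2, -279.8, 225.5]
ee_rot: [-0.692, 0.722, 0.001, -0.001]
contact_force: [-0.5, 0.1, -0.1]
gripper_width: 49.8
grasp_force: 0.0
```

Run:
```python
from fit import *
D.update({n:snap(n,f"pics/{n}5.png") for n in("side","top")})
cv2.imwrite("pics/c7.png",np.hstack([cv2.resize(cv2.imread("pics/side5.png")[130:290,170:330],(400,400),interpolation=2),cv2.resize(cv2.imread("pics/top5.png")[170:330,150:310],(400,400),interpolation=2)]))
```

View pics/c7.png

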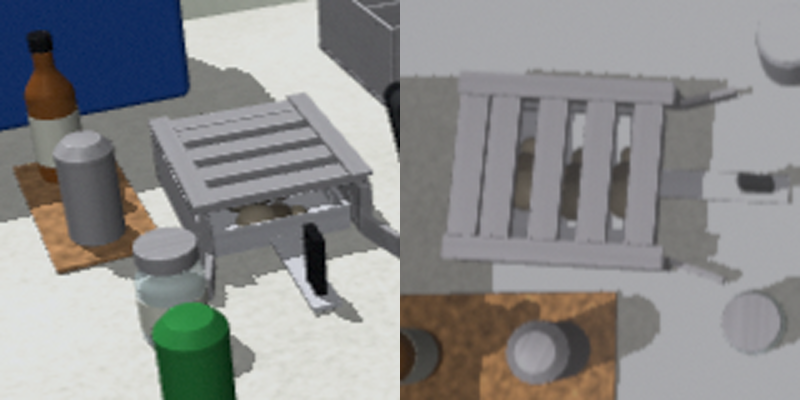

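The tray is under the cover with all three oysters visible through the slats. The handle faces outwards and the shaker stands upright on the mat. I'll check the depth numerically.

Run:
```python
from fit import *
d=D["top"]; T=lambda x,y,z:ray(d,150+(x-400)/2.5,170+y/2.5,z)[:2]
o=np.array([532.8,122]);e=np.array([.039,.9992]);n=np.array([-.9992,.039])
for k,p in dict(stem_end=T(790,192,7),handle_out_top=T(775,183,62),handle_in_base=T(738,183,7)).items(): print(k,p,(p-o)@e,(p-o)@n)
d=D["side"]; S=lambda x,y,z:ray(d,170+x/2.5,130+y/2.5,z)[:2]
for k,p in dict(stem_near=S(322,311,7),panL=S(213,232,24),panR=S(352,209,24)).items(): print(k,p,(p-o)@e,(p-o)@n)
print("expect -104,-90,-60; side: -104, pan rear 15")
```

```text
stem_end [523.6  20.3] -102.01207961802116 5.221820041856654
handle_out_top [524.7  31.8] -90.4178423232746 4.609373558504293
handle_in_base [531.6  68.2] -53.77223884295563 -0.9441350929163893
stem_near [519.6  12.8] -109.61990201879202 8.956524101141186
panL [469.6 145.1] 20.627922604959103 64.07626168946273
panR [597.1 127.9] 8.407101013019842 -64.01947992533421
expect -104,-90,-60; side: -104, pan rear 15
```

Depth agrees with home to within about 2 mm, but the tray may be yawed by around 1°. I'll press once, gently and with the fingers shut, on the outer face of the handle so that both corners seat.

Emit:
{"method": "drive_tool", "body": {"deltas": [[[-1,0.1,0],[0,0,0]],[[-2,0,0],[0,0,0]],[[-3,0,0],[0,0,0]],[[-3,0,0],[0,0,0]],[[-3,0,0],[0,0,0]],[[-3,0,0],[0,0,0]],[[-3,0,0],[0,0,0]],[[-3,0,0],[0,0,0]],[[-3,0,0],[0,0,0]],[[-2,0,0],[0,0,0]],[[-1,0,0],[0,0,0]],[[0,0,0],[0,0,0]]], "claw": 0}}

```text
clock: 29.5
position: [526.8, -6.4, 227.5]
ee_rot: [-0.694, 0.72, -0.0, 0.0]
contact_force: [0.4, -0.1, 0.2]
gripper_width: -0.3
grasp_force: 0.0
```

Emit:
{"method": "drive_tool", "body": {"deltas": [[[0,0,1.5],[0,0,0]],[[0,0,3],[0,0,0]],[[0,0,3],[0,0,0]],[[0,0,3],[0,0,0]],[[0,0,3],[0,0,0]],[[0,0,3],[0,0,0]],[[0,0,1.5],[0,0,0]],[[0,0,1],[0,0,0]],[[0,0,0],[0,0,0]],[[0,0,0],[0,0,0]]]}}

```text
clock: 30.5
position: [527.7, -8.4, 38.0]
ee_rot: [-0.693, 0.721, -0.0, 0.0]
contact_force: [0.3, 0.5, 1.0]
gripper_width: -0.0
grasp_force: 0.0
```

Emit:
{"method": "drive_tool", "body": {"deltas": [[[-0.3,0,0],[0,0,0]],[[-0.5,0,0],[0,0,0]],[[-0.5,0,0],[0,0,0]],[[-0.5,0,0],[0,0,0]],[[-0.3,0,0],[0,0,0]],[[-0.2,0,0],[0,0,0]],[[0,0,0],[0,0,0]]]}}

```text
clock: 31.2
position: [528.1, 15.1, 37.3]
ee_rot: [-0.693, 0.721, 0.0, -0.0]
contact_force: [0.7, 0.0, 0.3]
gripper_width: 0.2
grasp_force: 0.0
```

Emit:
{"method": "drive_tool", "body": {"deltas": [[[-0.1,0,0],[0,0,0]],[[-0.1,0,0],[0,0,0]],[[-0.1,0,0],[0,0,0]],[[-0.1,0,0],[0,0,0]],[[0,0,0],[0,0,0]]]}}

```text
clock: 31.7
position: [528.3, 18.8, 37.3]
ee_rot: [-0.693, 0.721, -0.0, 0.0]
contact_force: [0.1, -0.3, -0.1]
gripper_width: 0.2
grasp_force: 0.0
```

Emit:
{"method": "drive_tool", "body": {"deltas": [[[-0.1,0,0],[0,0,0]],[[-0.1,0,0],[0,0,0]],[[-0.1,0,0],[0,0,0]],[[0,0,0],[0,0,0]]]}}

```text
clock: 32.1
position: [528.4, 21.9, 37.3]
ee_rot: [-0.693, 0.721, -0.0, 0.0]
contact_force: [-0.8, 0.6, 0.4]
gripper_width: -0.0
grasp_force: 0.0
```

Emit:
{"method": "drive_tool", "body": {"deltas": [[[-0.1,0,0],[0,0,0]],[[-0.1,0,0],[0,0,0]],[[0,0,0],[0,0,0]]]}}

```text
clock: 32.4
position: [528.5, 23.9, 37.3]
ee_rot: [-0.693, 0.721, -0.0, 0.0]
contact_force: [-1.2, 0.3, -0.1]
gripper_width: -0.0
grasp_force: 0.0
```

Emit:
{"method": "drive_tool", "body": {"deltas": [[[-0.1,0,0],[0,0,0]],[[-0.1,0,0],[0,0,0]],[[-0.1,0,0],[0,0,0]],[[0,0,0],[0,0,0]]]}}

```text
clock: 32.8
position: [528.4, 25.6, 37.3]
ee_rot: [-0.693, 0.721, -0.0, -0.001]
contact_force: [1.7, -5.9, 0.3]
gripper_width: -0.0
grasp_force: 3.0
```

Emit:
{"method": "drive_tool", "body": {"deltas": [[[-0.1,0,0],[0,0,0]],[[-0.1,0,0],[0,0,0]],[[0,0,0],[0,0,0]]]}}

```text
clock: 33.1
position: [528.1, 25.6, 37.3]
ee_rot: [-0.693, 0.721, -0.001, -0.002]
contact_force: [3.1, -15.2, 0.8]
gripper_width: 0.1
grasp_force: 7.2
```

Emit:
{"method": "drive_tool", "body": {"deltas": [[[-0.1,0,0],[0,0,0]],[[-0.1,0,0],[0,0,0]],[[0,0,0],[0,0,0]]]}}

```text
clock: 33.4
position: [527.8, 25.7, 37.5]
ee_rot: [-0.693, 0.721, -0.001, -0.004]
contact_force: [4.9, -21.7, 1.1]
gripper_width: -0.0
grasp_force: 11.3
```

Emit:
{"method": "drive_tool", "body": {"deltas": [[[0.3,0,0],[0,0,0]],[[1,0,0],[0,0,0]],[[2,0,0],[0,0,0]],[[1.5,0,0],[0,0,0]],[[0,0,-1.5],[0,0,0]],[[0,0,-3],[0,0,0]],[[0,0,-4],[0,0,0]],[[0,0,-4],[0,0,0]],[[0,0,-4],[0,0,0]],[[0,0,-2],[0,0,0]],[[0,0,-1],[0,0,0]],[[0,0,0],[0,0,0]]]}}

```text
clock: 34.6
position: [527.2, -17.2, 233.2]
ee_rot: [-0.693, 0.721, -0.0, 0.001]
contact_force: [-0.3, 0.5, -1.4]
gripper_width: 0.1
grasp_force: 0.0
```

Emit:
{"method": "drive_tool", "body": {"deltas": [[[1.5,0,0],[0,0,0]],[[3,0,0],[0,0,0]],[[3.5,0,0],[0,0,0]],[[3.5,0,0],[0,0,0]],[[3.5,0,0],[0,0,0]],[[3.5,0,0],[0,0,0]],[[3.5,0,0],[0,0,0]],[[3,0,0],[0,0,0]],[[1.5,0,0],[0,0,0]],[[0,0,0],[0,0,0]]]}}

```text
clock: 35.6
position: [515.0, -283.8, 230.1]
ee_rot: [-0.692, 0.722, 0.002, -0.001]
contact_force: [-0.4, 0.3, -0.8]
gripper_width: -0.0
grasp_force: 0.0
```

Run:
```python
from fit import *
D.update({n:snap(n,f"pics/{n}6.png") for n in("side","top")})
cv2.imwrite("pics/c8.png",np.hstack([cv2.resize(cv2.imread("pics/side6.png")[130:290,170:330],(400,400),interpolation=2),cv2.resize(cv2.imread("pics/top6.png")[170:330,150:310],(400,400),interpolation=2)]))
```

```text
(no output)
```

View pics/c8.png

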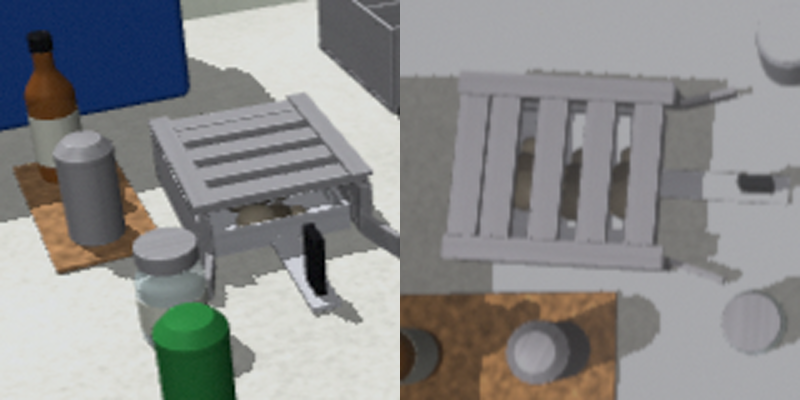

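The picture matches the last one: tray home with its oysters, handle outwards, shaker upright on the mat at (537,352), and the jar and can undisturbed. I'm handing the job in.

```bash
python3 -c "
from bench import arm
print(arm.job_done())"
```

```text
the job is handed in; nothing more can be done
None
```

The job is handed in at about 36 s on the clock: the shaker stands upright on the cork mat, and the tray is in the dock against the rear stop, handle outwards, with all three oysters in it; the hand-in gave no verdict.

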